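Stack the spacer and collar on the sprung post and hold them down for the pin

TASK

Thread the narrow steel spacer down the fixture's upright post until it sits fully home on the sprung seat, then the wide aluminium collar on top of it, lowering each ring rather than dropping it. Then be my third hand: press the collar straight down with a steady force of about 12 newtons, so that the cross hole in the post comes clear for my pin, without bottoming the spring, and finish the program while still holding it pressed. Leave the wrench, grease jar and vee block where they are.

Things in the scene. Friction and masses are not known exactly. Their poses are not given: they have to be found in the camera images.
- post_top (a point): Top centre of the fixture's fixed vertical steel post, 111 mm above the bench: 20 mm diameter up to 101 mm, then a cone to 8 mm at the top. It stands mid a fixed 100 x 100 x 12 mm dark steel base plate. A 5 mm cross hole (black spot) lies 97 mm above the bench: covered once both rings are on, clear when the seat is pressed 6.5 mm or more.
- seat_top (a point): Centre of the top face of the sprung seat, a brass disc 38 mm in diameter and 6 mm thick round the post, 45 mm above the bench when not pressed, carried by a coil spring. It slides only up and down along the post.
- seat (a joint): How far the seat is pressed down, in m: 0 at the top (free), 0.026 at the bottom stop. The spring is preloaded: 6 N before it begins to move (the weight of the two rings alone does not move it), then 0.8 N more for each mm.
- spacer_center (a point): Centre (half-way up, on the axis) of the spacer: plain steel ring, 44 mm outside diameter, 24 mm bore, 30 mm tall, about 0.25 kg. Starts flat on the bench, bore (z axis) upright. Goes on the post first, either end down; home on the free seat its centre is 60 mm above the bench.
- collar_center (a point): Centre (half-way up, on the axis) of the collar: plain aluminium ring, 56 mm outside diameter, 24 mm bore, 26 mm tall, about 0.14 kg. Starts flat on the bench, bore (z axis) upright. Goes on second, either end down; on the home spacer with the spring not pressed its centre is 88 mm above the bench.
- spacer: The spacer ring; origin at the centre of its underside.
- collar: The collar ring; origin at the centre of its underside.
- wrench: Bystander: open-ended steel wrench 190 mm long, lying on the bench beyond the work; leave it.
- grease_jar: Bystander: white jar 60 mm across and 60 mm tall, standing beyond the work; origin at the centre of its underside; leave it.
- vee_block: Bystander: dark steel vee block 60 x 50 x 38 mm, lying beyond the work; origin at the centre of its underside; leave it.

How it is judged:
By the outcome, as a careful person would: the job done as asked, in the order asked, and still so for the second after the job is handed in, while the arm keeps its last pose, push and grip.
It also fails if it takes over 72 s, if anything falls off the work surface, if the arm or the gripper's body presses on something with over 40 N, if the wrist force passes 120 N, or if a joint passes its speed limit or range.

ROBOT

A 6-joint arm with a two-finger parallel gripper is mounted at the origin on the work surface. World frame = base frame: x ahead of the robot, y to its left, z up, the work surface at z = 0. Lengths are in mm, angles in rad, forces in N, time in s.
With the tool pointing down it reaches from about 325 to 900 mm from the base axis. Payload 3.5 kg.
Tool frame: the origin (TCP) lies at the very end of the fingers, on their centre line; the grasp point (between the pads) lies 19 mm behind it; z points along the fingers, y is the direction in which the jaws open and shut (so a half turn about z gives the same grasp; the last joint's range is limited). The gripper opens to 85 mm and grips with 20 to 120 N. Pads are 22 mm wide; open, the fingers measure 114 mm over their backs; the gripper's body (76 mm by 85 mm) begins 54 mm behind the grasp point. The pads swing forward as they close: fully open they stand 13 mm farther back than shut.
Start: joints at [1.012, 0.276, -0.026, 1.268, 0, 1.467], TCP at [275.118, 561.188, 231.313] pointing down, gripper open.
Joint ranges: [-3.12, 3.12], [-0.85, 1.88], [-1.08, 1.24], [-1.95, 2.15], [-1.57, 1.53], [-3.14, 3.14]. Speed limits (rad/s): [2.57, 2.57, 3.14, 3.14, 3.14, 3.14].

INTERFACE

Orientations are given as a rotation vector (axis times angle).
In Python, from workcell import observe, cams, finish_job gives the robot as it stands. The module is installed in compiled form; this text tells all that it offers.
- The arm moves only by the tool send_rows, never from a script. Its argument "series" is a list of rows, each a list of 7 numbers: the opening, from 0 (shut) to 1 (fully open), then the shift along the tool's x, y, z in m, then the turn, a rotation vector about the tool's x, y, z in degrees. A call has 1 to 12 rows; each row is the pose to reach, as a shift and turn from the pose measured when the call began, along the tool's axes at that moment; what a row does not reach only later rows make up. A row lasts 1/8 s, in which the tool goes at most 62.5 mm and 10.7 degrees, less where a joint would pass 70% of its speed; a pose out of reach is approached as far as the arm can. A call with a gripper value outside its range is refused whole. The fingers move at their own pace and stop on an object; the grip force is fixed at half the most. Time passes only in rows, so rows that repeat a pose let the fingers close. It gives the time, the measured TCP pose, the force and the opening at its end, in the units of the state.
- observe(): the state, without advancing time (a new reading comes with each control period).
- cams.grab_frame(name): name is "side" or "top" or "wrist"; returns a dict with "image" (480x640x3 uint8, blue, green, red), "intrinsics" (3x3 intrinsics, pixels), "dist_coeffs" ([k1, k2, p1, p2, k3] as OpenCV has them; the pictures are not rectified), "view" (4x4, takes a point from world to camera coordinates). Camera axes: x right, y up, looking along -z (the intrinsics and any distortion apply to the point x, -y, -z); pixel columns grow to the right and rows downward; lengths in mm; the calibration is good to about 2 mm. A picture is of the moment at which its call begins. There is no depth.
- finish_job(): hands the job in, once; it reports no verdict.
The state is a dict: "time": time; "joints": joint angles; "qd": joint speeds; "effort": joint torques, N m; "tcp_pos": TCP position; "eef_rot": TCP orientation; "contact_force": force on the tool from outside, world axes, zero at the start; "ft_torque": the same for the moment, N m; "opening": opening from 0.0 (shut) to 1.0 (fully open).
Only numpy, scipy, OpenCV 4.12 (cv2) and the standard library are available. Lean on these libraries where they do the work, as an engineer would, in place of code of your own. Each camera call takes 0.05 s, during which the arm holds its last target.

## Working session

There is one attempt and no reset: what is moved stays moved. The work goes in short steps, Python scripts to look and compute and a tool call to move; the robot and the scene stay as the last step left them, time stands still between calls to the robot, and variables do not carry over. Pictures are saved under pics/ and viewed, and the job is handed in when it is done.

Besides the shell and the picture viewer there is one more tool, called after "Call:" as a command line: name --pt "numbers of a row" for each row, then --argument value for the rest. send_rows: Moves the arm, as the interface text tells. Its arguments: {"type":"object","properties":{"series":{"type":"array"}},"required":["series"]}

```bash
mkdir -p pics
cat > h.py <<'E'
import numpy as np, cv2, pickle
from scipy.spatial.transform import Rotation as R
from workcell import observe, cams, finish_job
def grab(n,tag):
    f=cams.grab_frame(n); cv2.imwrite(f'pics/{n}_{tag}.png',f['image']); pickle.dump(f,open(f'pics/{n}_{tag}.pkl','wb')); return f
def ray(f,px):
    K=np.array(f['intrinsics'],float);D=np.array(f['dist_coeffs'],float);V=np.array(f['view'],float)
    u=cv2.undistortPoints(np.array([[px]],float),K,D)[0,0]
    d=np.array([u[0],-u[1],-1.0]); Rm=V[:3,:3]
    return -Rm.T@V[:3,3], Rm.T@d
def onz(f,px,z):
    c,d=ray(f,px); return c+d*(z-c[2])/d[2]
def proj(f,P):
    K=np.array(f['intrinsics'],float);D=np.array(f['dist_coeffs'],float);V=np.array(f['view'],float)
    p=(V[:3,:3]@np.array(P,float).reshape(-1,3).T).T+V[:3,3]
    p=p*[1,-1,-1]
    return cv2.projectPoints(p,np.zeros(3),np.zeros(3),K,D)[0].reshape(-1,2)
def circ(c,r,z,n=72):
    t=np.linspace(0,2*np.pi,n); return np.c_[c[0]+r*np.cos(t),c[1]+r*np.sin(t),0*t+z]
E
python3 - <<'E'
from h import *
s=observe()
for k,v in s.items(): print(k,np.round(v,4))
print(np.round(R.from_rotvec(s['eef_rot']).as_matrix(),3))
for n in('top','side','wrist'):
    f=grab(n,'0'); c,d=ray(f,(320,240)); print(n,c.round(),(d/np.linalg.norm(d)).round(2),np.round(f['dist_coeffs'],3),f['intrinsics'][0][0])
E
```

```text
time 0.0
joints [ 1.0116  0.2772 -0.0279  1.268   0.      1.4674]
qd [ 0.0018 -0.001  -0.0009 -0.      0.0013  0.0027]
effort [ 1.00000e-04 -4.45501e+01  2.95208e+01  1.63000e-02  0.00000e+00
  0.00000e+00]
tcp_pos [274.6981 560.4927 230.1204]
eef_rot [-0.7097 -3.0596  0.0035]
contact_force [-0.1889  0.1566  0.4325]
ft_torque [0.0199 0.0129 0.005 ]
opening 1.0029
[[-0.898  0.44  -0.001]
 [ 0.44   0.898 -0.002]
 [ 0.    -0.002 -1.   ]]
top [ 532.   -6. 1088.] [ 0.08  0.02 -1.  ] [0.039 0.    0.    0.    0.   ] 562.6312558675959
side [528. 749. 496.] [ 0.11 -0.89 -0.44] [-0.09  0.    0.    0.    0.  ] 445.2393617933745
wrist [205. 595. 373.] [ 0.27 -0.12 -0.96] [-0.015  0.     0.     0.     0.   ] 426.51140464839483
```

View pics/top_0.png

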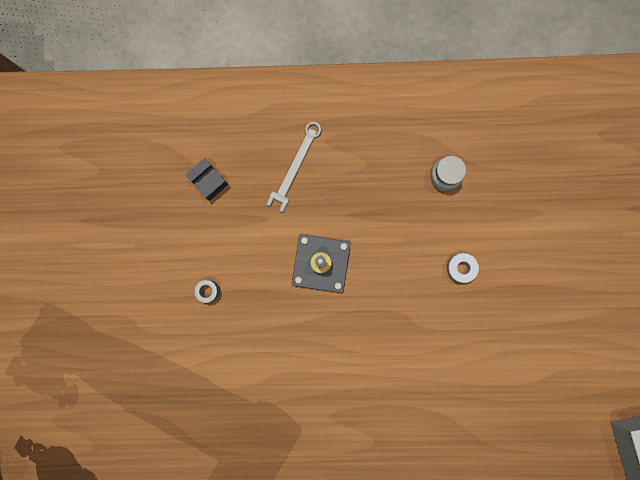

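View pics/side_0.png

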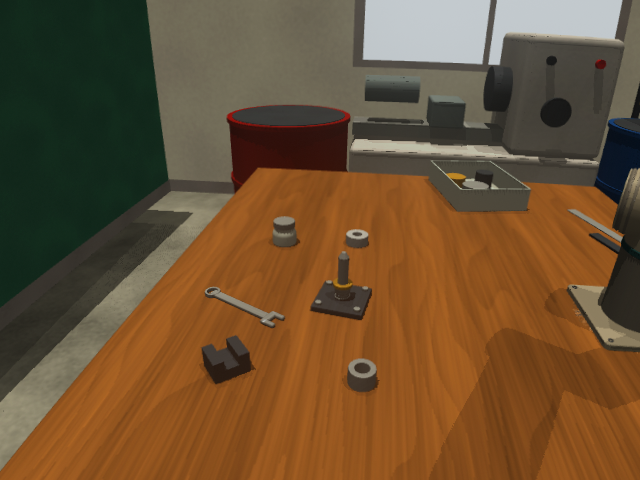

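View pics/wrist_0.png

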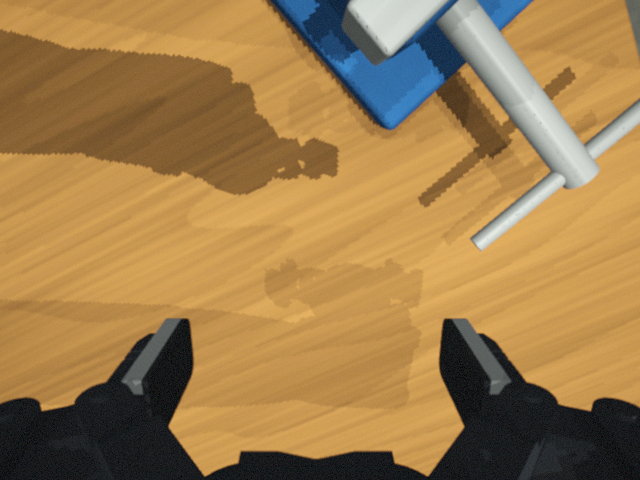

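The top view shows the spacer near (206,292), collar (463,268), post (321,262), vee block (207,180), wrench and jar (449,173) above them. I'll zoom in to segment each one.

Run:
```python
from h import *
f=pickle.load(open('pics/top_0.pkl','rb')); g=pickle.load(open('pics/side_0.pkl','rb'))
def crop(f,c,w=40): 
    return cv2.resize(f['image'][c[1]-w:c[1]+w,c[0]-w:c[0]+w],(260,260),interpolation=cv2.INTER_NEAREST)
a=np.hstack([crop(f,c) for c in((206,292),(463,268),(321,262))])
b=np.hstack([crop(g,c) for c in((362,375),(357,239),(343,280))])
cv2.imwrite('pics/crop0.png',np.vstack([a,b]))
for n,c,z in(('spacer',(206,292),30),('collar',(463,268),26),('post',(321,262),111)): print(n,onz(f,c,z).round(1))
```

```text
spacer [525.4 227.   30. ]
collar [ 561.5 -254.7   26. ]
post [574.    8.6 111. ]
```

View pics/crop0.png

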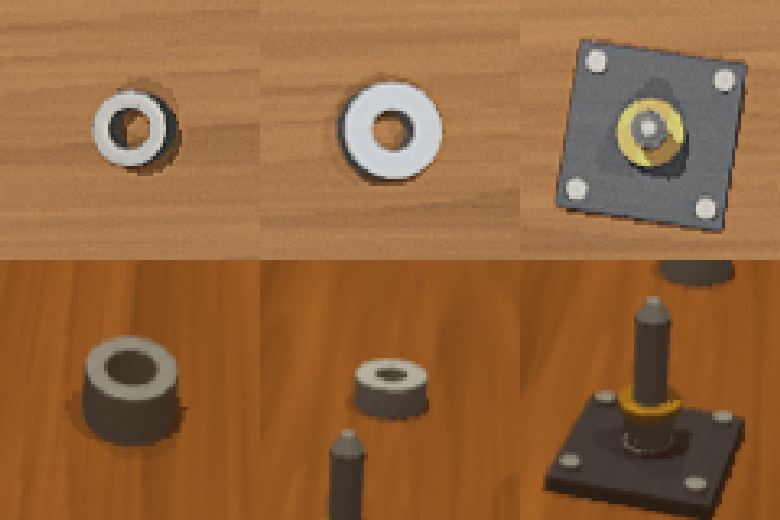

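The crops show both rings' bright top faces, the yellow seat, and the post's bright tip clearly. Next I'll fit the faces.

```bash
cat >> h.py <<'E'
def face(f,c,w,lo,z):
    im=f['image'].astype(int); h=np.zeros(im.shape[:2],np.uint8)
    sat=im.max(2)-im.min(2)
    h[((im.min(2)>lo)&(sat<50))]=255
    m=np.zeros_like(h); m[c[1]-w:c[1]+w,c[0]-w:c[0]+w]=h[c[1]-w:c[1]+w,c[0]-w:c[0]+w]
    cs,_=cv2.findContours(m,cv2.RETR_EXTERNAL,cv2.CHAIN_APPROX_NONE)
    k=max(cs,key=cv2.contourArea)
    P=np.array([onz(f,p[0].astype(float),z)[:2] for p in k])
    A=np.c_[2*P,np.ones(len(P))]; s=np.linalg.lstsq(A,(P**2).sum(1),rcond=None)[0]
    return s[:2],np.sqrt(s[2]+s[0]**2+s[1]**2),len(P)
E
python3 - <<'E'
from h import *
f=pickle.load(open('pics/top_0.pkl','rb')); g=pickle.load(open('pics/side_0.pkl','rb'))
print('sp top',face(f,(206,292),20,130,30)); print('co top',face(f,(463,268),24,160,26)); 
for lo in (80,100): print('sp side',face(g,(362,372),22,lo,30)); print('co side',face(g,(357,237),16,lo,26))
print('tip',face(f,(321,262),6,170,111))
# seat: yellow, z=45
for ff,c in((f,(321,262)),(g,(343,283))):
    hsv=cv2.cvtColor(ff['image'],cv2.COLOR_BGR2HSV)
    m=cv2.inRange(hsv,(20,110,60),(35,255,255)); mm=np.zeros_like(m); mm[c[1]-25:c[1]+25,c[0]-25:c[0]+25]=m[c[1]-25:c[1]+25,c[0]-25:c[0]+25]
    k=np.vstack(cv2.findContours(mm,cv2.RETR_EXTERNAL,cv2.CHAIN_APPROX_NONE)[0]); k=cv2.convexHull(k)
    e=cv2.minEnclosingCircle(k); print('seat',e,onz(ff,e[0],45),cv2.boundingRect(k))
# baseplate corner screws in top
hsv=cv2.cvtColor(f['image'],cv2.COLOR_BGR2HSV)
m=((f['image'].min(2)>190)&(hsv[...,1]<40)).astype(np.uint8)
n,l,st,ce=cv2.connectedComponentsWithStats(m)
for i in range(1,n):
    if 285<ce[i][0]<360 and 225<ce[i][1]<300: print(st[i][4],ce[i],onz(f,ce[i],14))
E
```

```text
sp top (array([527.45439918, 228.50042284]), np.float64(20.424902300040838), 63)
co top (array([ 562.38993569, -255.435076  ]), np.float64(26.55518360127481), 82)
sp side (array([526.96427251, 231.04152177]), np.float64(20.23271662676188), 66)
co side (array([ 562.18147603, -250.89590767]), np.float64(25.971328716574977), 46)
sp side (array([527.08045733, 230.80144815]), np.float64(19.782633174564385), 64)
co side (array([ 562.2932528 , -252.10063456]), np.float64(25.131556116417492), 45)
tip (array([576.66990588,  10.81325075]), np.float64(2.918870260360972), 10)
seat ((320.75860595703125, 262.4137878417969), 10.33858871459961) [576.09377417  10.0364031   45.        ] (311, 253, 21, 20)
seat ((338.0, 285.0), 9.999999747378752e-05) [583.46056104  23.889618    45.        ] (338, 285, 1, 1)
21 [304.04761905 240.19047619] [620.59802997  41.73120447  14.        ]
22 [343.18181818 246.        ] [607.92266513 -32.92874981  14.        ]
8 [319.625 260.75 ] [580.6160139   12.62596814  14.        ]
18 [297.88888889 279.61111111] [545.50965104  54.7224192   14.        ]
20 [337.6 285.6] [532.7959363 -20.5933363  14.       ]
```

Run:
```python
from h import *
w=pickle.load(open('pics/wrist_0.pkl','rb')); f=pickle.load(open('pics/top_0.pkl','rb'))
print(np.round(np.array(w['view'])[:3,:3],2))
for p in((390,130),(270,0),(580,180),(480,240),(320,240)): print(p,onz(w,p,0).round(), proj(f,onz(w,p,0)).round())
print(proj(f,[274.7,560.5,230]),proj(w,[274.7,560.5,230]))
# tool shift to above spacer
s=observe();M=R.from_rotvec(s['eef_rot']).as_matrix()
print(M.T@(np.array([527.3,229.3,150])-s['tcp_pos']))
```

```text
[[ 0.44  0.9  -0.  ]
 [-0.86  0.42 -0.3 ]
 [-0.27  0.13  0.95]]
(390, 130) [248. 643.   0.] [[-12. 445.]]
(270, 0) [116. 598.   0.] [[  8. 519.]]
(580, 180) [361. 777.   0.] [[-81. 385.]]
(480, 240) [375. 679.   0.] [[-28. 377.]]
(320, 240) [310. 547.   0.] [[ 40. 410.]]
[[-50.85300355 469.69114151]] [[314.77555819 325.55762425]]
[-372.60786626 -186.26316684   80.66055968]
```

Call:
send_rows --pt "1 -0.373 -0.186 0.03 0 0 0" --pt "1 -0.373 -0.186 0.06 0 0 0" --pt "1 -0.373 -0.186 0.08 0 0 0" --pt "1 -0.373 -0.186 0.08 0 0 0" --pt "1 -0.373 -0.186 0.08 0 0 0" --pt "1 -0.373 -0.186 0.08 0 0 0" --pt "1 -0.373 -0.186 0.08 0 0 0" --pt "1 -0.373 -0.186 0.08 0 0 0" --pt "1 -0.373 -0.186 0.08 0 0 0"

```text
time: 1.27
tcp_pos: [527.3, 229.4, 150.4]
eef_rot: [-0.71, -3.059, 0.003]
contact_force: [-0.6, 0.5, 0.8]
opening: 1.0
```

Run:
```python
from h import *
w=grab('wrist','1'); s=observe(); print(s['time'],s['tcp_pos'],s['eef_rot'],s['contact_force'])
print(proj(w,s['tcp_pos']), proj(w,[[527.3,229.3,30]]))
```

```text
1.325 [527.17473162 230.00593951 150.69986035] [-7.08364072e-01 -3.05951496e+00  2.27989175e-03] [ 0.74688031  0.55299526 -0.12224387]
[[316.28637409 325.4346233 ]] [[315.58509285 235.05758193]]
```

View pics/wrist_1.png

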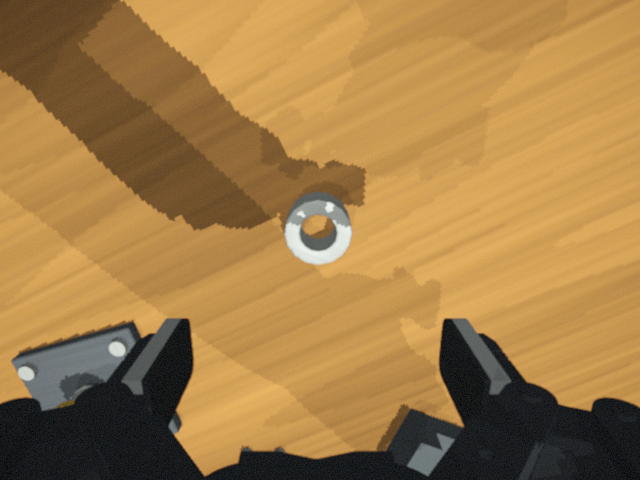

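The spacer lies centred ahead, its top face around (318,230), between the open fingers (tips at columns 190 and 440).

Run:
```python
from h import *
w=pickle.load(open('pics/wrist_1.pkl','rb'))
x=w['image'][180:280,270:370]; cv2.imwrite('pics/z.png',cv2.resize(x,(600,600),interpolation=cv2.INTER_NEAREST))
for p in((318.5,229.5),(318.5,231),(317,231)): print(onz(w,p,30))
```

```text
[524.78657662 232.61601386  30.        ]
[525.68515152 232.17725446  30.        ]
[525.26150918 231.31241589  30.        ]
```

View pics/z.png

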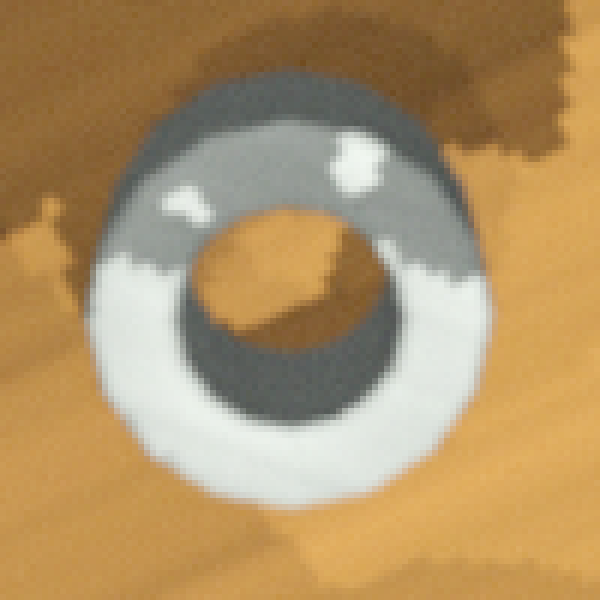

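Top face centre refined to about (317.7,231.8) px, i.e. (526,231) mm. Now I'll descend.

Call:
send_rows --pt "1 0.001 0.001 0.05 0 0 0" --pt "1 0.001 0.001 0.1 0 0 0" --pt "1 0.001 0.001 0.13 0 0 0" --pt "1 0.001 0.001 0.145 0 0 0" --pt "1 0.001 0.001 0.149 0 0 0" --pt "1 0.001 0.001 0.149 0 0 0"

```text
time: 2.08
tcp_pos: [527.3, 231.9, 2.8]
eef_rot: [0.707, 3.06, -0.001]
contact_force: [-0.8, 0.4, 0.1]
opening: 0.998
```

Call:
send_rows --pt "0.6 0 0 0 0 0 0" --pt "0.5 0 0 0 0 0 0" --pt "0.4 0 0 0 0 0 0" --pt "0.2 0 0 0 0 0 0" --pt "0.2 0 0 0 0 0 0" --pt "0.2 0 0 0 0 0 0" --pt "0.2 0 0 0 0 0 0" --pt "0.2 0 0 0 0 0 0"

```text
time: 3.08
tcp_pos: [528.5, 232.0, 4.1]
eef_rot: [0.707, 3.058, 0.0]
contact_force: [-0.4, -1.4, 4.8]
opening: 0.49
```

Run:
```python
from h import *
w=grab('wrist','2'); s=observe(); print(s['time'],s['tcp_pos'],s['eef_rot'],s['contact_force'],s['opening'])
grab('side','2')
```

```text
3.125 [528.42703715 231.99082848   4.12192713] [7.07399476e-01 3.05836103e+00 4.05699173e-04] [-1.04976399 -0.70779831  4.9836896 ] 0.49054804389821194
```

View pics/wrist_2.png

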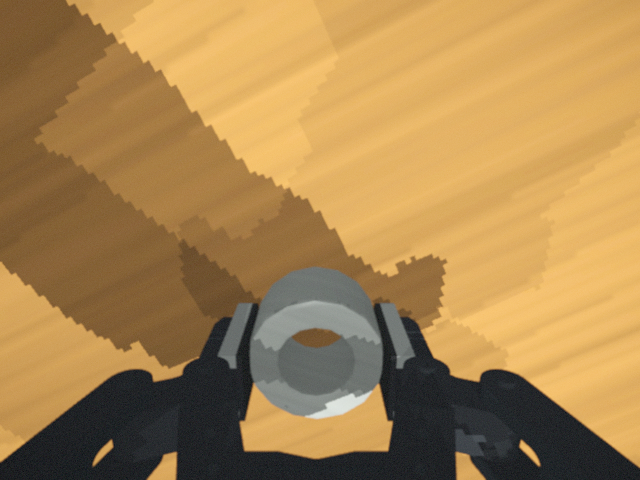

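View pics/side_2.png

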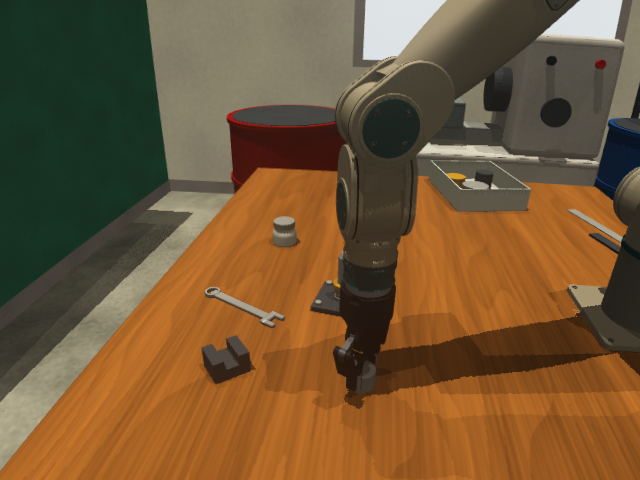

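The spacer is gripped squarely, with its top face around (317,358) px and a pad on each side. The ~5 N upward force comes from the pads swinging down as they close. Now I'll lift.

Call:
send_rows --pt "0.2 0 0 -0.02 0 0 0" --pt "0.2 0 0 -0.06 0 0 0" --pt "0.2 0 0 -0.11 0 0 0" --pt "0.2 0 0 -0.15 0 0 0" --pt "0.2 0 0 -0.166 0 0 0" --pt "0.2 0 0 -0.166 0 0 0"

```text
time: 3.92
tcp_pos: [528.4, 232.1, 170.4]
eef_rot: [0.707, 3.057, 0.001]
contact_force: [-0.5, -0.5, -2.7]
opening: 0.488
```

Run:
```python
from h import *
w=grab('wrist','3'); s=observe(); print(s['time'],s['tcp_pos'],s['eef_rot'],s['contact_force'],s['opening'])
g=grab('side','3')
cv2.imwrite('pics/z3.png',np.hstack([cv2.resize(w['image'][200:480,180:460],(400,400)),cv2.resize(g['image'][220:420,270:470],(400,400))]))
M=R.from_rotvec(s['eef_rot']).as_matrix()
print(M.T@(np.array([576.7,10.8,170])-s['tcp_pos']))
```

```text
3.975 [527.25122579 231.75800307 168.84426394] [ 7.07906916e-01  3.05982407e+00 -9.25020487e-04] [-0.46651509 -0.59488411 -2.83860237] 0.48845078560309546
[-141.4705857  -176.78840678   -0.94272489]
```

View pics/z3.png

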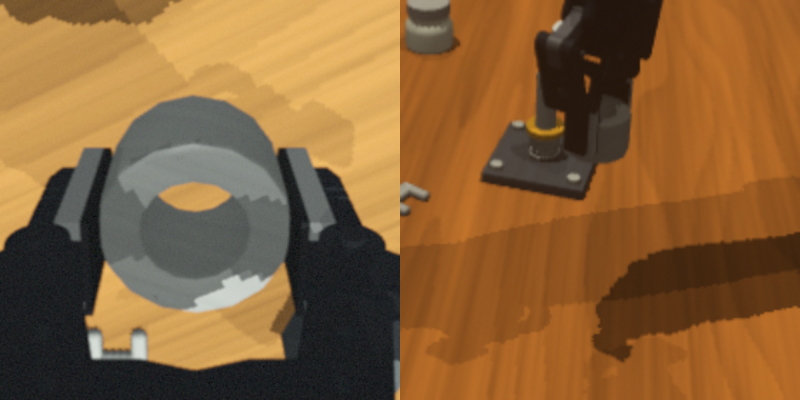

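The spacer is held securely, reading about 2.7 N. I'll stop 60 mm short of the post in tool x, so the wrist camera sees the post and the direction of its cross hole.

Call:
send_rows --pt "0.2 -0.2 -0.177 0 0 0 0" --pt "0.2 -0.2 -0.177 0 0 0 0" --pt "0.2 -0.2 -0.177 0 0 0 0" --pt "0.2 -0.2 -0.177 0 0 0 0" --pt "0.2 -0.2 -0.177 0 0 0 0" --pt "0.2 -0.2 -0.177 0 0 0 0" --pt "0.2 -0.2 -0.177 0 0 0 0"

```text
time: 4.9
tcp_pos: [627.1, -13.8, 166.9]
eef_rot: [-0.705, -3.057, 0.002]
contact_force: [0.1, -0.4, -2.6]
opening: 0.489
```

Run:
```python
from h import *
w=grab('wrist','4'); s=observe(); print(s['time'],s['tcp_pos'],s['eef_rot'],s['contact_force'],s['opening'])
print(proj(w,[[576.7,10.8,111],[576.7,10.8,12]]))
print('ring', onz(w,(316.5,359),s['tcp_pos'][2]+26)-s['tcp_pos'])
```

```text
4.95 [627.31510903 -13.53469967 167.3265103 ] [-7.04397110e-01 -3.05858872e+00  1.89383191e-03] [-0.21476507 -0.00366256 -2.25628471] 0.48891356642510636
[[315.45094464 158.1101532 ]
 [315.86212215 142.38390098]]
ring [-2.41367087  1.46982328 26.        ]
```

View pics/wrist_4.png

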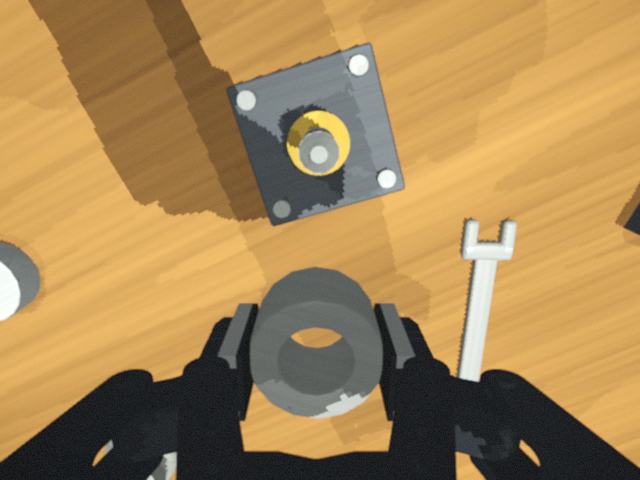

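The wrist view shows the post tip at (319,154), seat and plate around it, and the wrench well to the right (~(485,250)). No hole is visible from here, so I'll check the side picture for it and compute the alignment.

Run:
```python
from h import *
w=pickle.load(open('pics/wrist_4.pkl','rb'));g=pickle.load(open('pics/side_0.pkl','rb'))
s=observe();M=R.from_rotvec(s['eef_rot']).as_matrix()
tip=onz(w,(318.5,153.7),111);print('tip',tip)
# screws
for p in((246,100),(359,65),(387,179),(282,209)): print(onz(w,p,14).round(1))
print('tipfrom TCP tool',M.T@(tip-s['tcp_pos']),'ring',M.T@(onz(w,(316.5,359),s['tcp_pos'][2]+26)-s['tcp_pos']))
q=proj(g,[[576.7,10.8,97],[576.7,10.8,111],[576.7,10.8,101],[576.7,20.8,97]]);print(q)
x=g['image'][246:296,318:368]
x=np.clip(x.astype(float)*1.8,0,255).astype(np.uint8)
a=cv2.resize(x,(550,550),interpolation=cv2.INTER_NEAREST)
x=w['image'][110:180,280:350]; b=cv2.resize(x,(550,550),interpolation=cv2.INTER_NEAREST)
cv2.imwrite('pics/z4.png',cv2.resize(np.hstack([a,b]),(800,400)))
```

```text
tip [575.51293182  12.9372787  111.        ]
[531.7 -18.6  14. ]
[544.8  57.3  14. ]
[620.6  44.5  14. ]
[607.6 -31.   14. ]
tipfrom TCP tool [58.01655536  1.25042103 56.47497426] ring [  2.88086229   0.21829183 -25.99306001]
[[343.00444735 258.14313705]
 [343.25292728 251.56161999]
 [343.0751519  256.27291289]
 [342.55457315 260.66666214]]
```

View pics/z4.png

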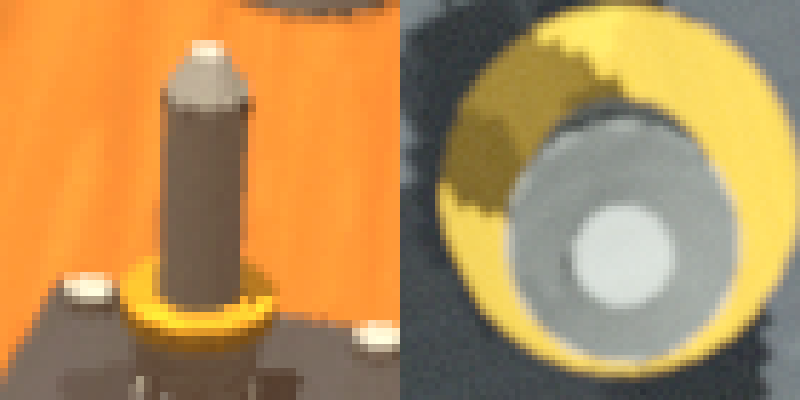

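In the side crop, dark notches on both edges just under the cone (around rows 101–103 of the crop) show the cross hole runs roughly along x. Jaws opening along y therefore leave the pin path clear. I'll align over the post using the wrist-relative numbers (55 mm, 1 mm) and stop about 5 mm above the tip.

Call:
send_rows --pt "0.2 0.03 0.001 0 0 0 0" --pt "0.2 0.055 0.001 0.015 0 0 0" --pt "0.2 0.055 0.001 0.03 0 0 0" --pt "0.2 0.055 0.001 0.045 0 0 0" --pt "0.2 0.055 0.001 0.045 0 0 0" --pt "0.2 0.055 0.001 0.045 0 0 0"

```text
time: 5.7
tcp_pos: [579.0, 11.2, 122.6]
eef_rot: [-0.705, -3.059, 0.002]
contact_force: [0.2, -0.9, -1.8]
opening: 0.49
```

Run:
```python
from h import *
w=grab('wrist','5'); s=observe(); print(s['time'],s['tcp_pos'],s['eef_rot'],s['contact_force'],s['opening'])
g=grab('side','5'); 
a=cv2.resize(w['image'][240:440,220:420],(400,400)); x=np.clip(g['image'][210:300,298:388].astype(float)*1.8,0,255).astype(np.uint8)
cv2.imwrite('pics/z5.png',np.hstack([a,cv2.resize(x,(400,400),interpolation=cv2.INTER_NEAREST)]))
```

```text
5.75 [579.20661771  11.12088349 122.93110795] [-7.05126577e-01 -3.05968438e+00  1.66625562e-03] [ 0.76991171 -0.20411329 -1.7557759 ] 0.489601778832988
```

View pics/z5.png

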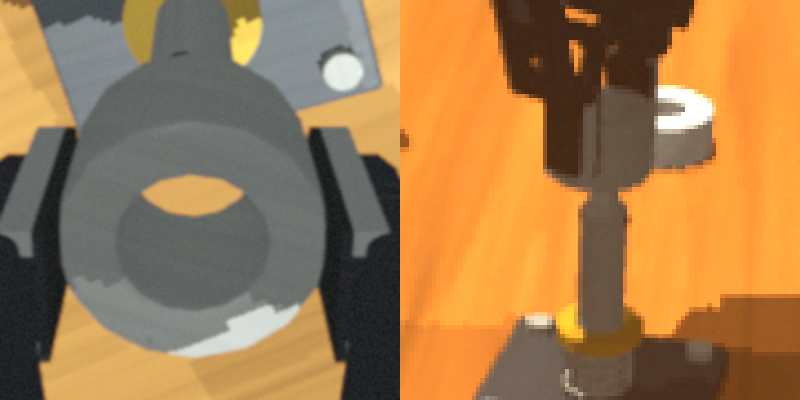

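The side crop has the spacer's centre (~602) over the post's centre (~603), and the wrist crop has the post aligned with the ring (191 vs 193). The dark spot at (180,52) is the hole, facing roughly −x. Now lowering slowly.

Call:
send_rows --pt "0.2 0 0 0.008 0 0 0" --pt "0.2 0 0 0.015 0 0 0" --pt "0.2 0 0 0.022 0 0 0" --pt "0.2 0 0 0.028 0 0 0" --pt "0.2 0 0 0.028 0 0 0"

```text
time: 6.42
tcp_pos: [578.5, 11.1, 94.2]
eef_rot: [-0.705, -3.058, 0.002]
contact_force: [-0.3, -0.1, -1.1]
opening: 0.491
```

Run:
```python
from h import *
w=grab('wrist','6'); s=observe(); print(s['time'],s['tcp_pos'],s['eef_rot'],s['contact_force'],s['ft_torque'],s['opening'])
g=grab('side','6'); 
a=cv2.resize(w['image'][240:440,220:420],(400,400)); x=np.clip(g['image'][210:300,298:388].astype(float)*1.8,0,255).astype(np.uint8)
cv2.imwrite('pics/z6.png',np.hstack([a,cv2.resize(x,(400,400),interpolation=cv2.INTER_NEAREST)]))
```

```text
6.475 [578.59800296  11.13528365  94.53087342] [-7.04995662e-01 -3.05861117e+00  1.88803526e-03] [-1.00535058 -0.74440756 -3.95880182] [-0.01923218  0.21569571 -0.02943706] 0.48476981117114065
```

View pics/z6.png

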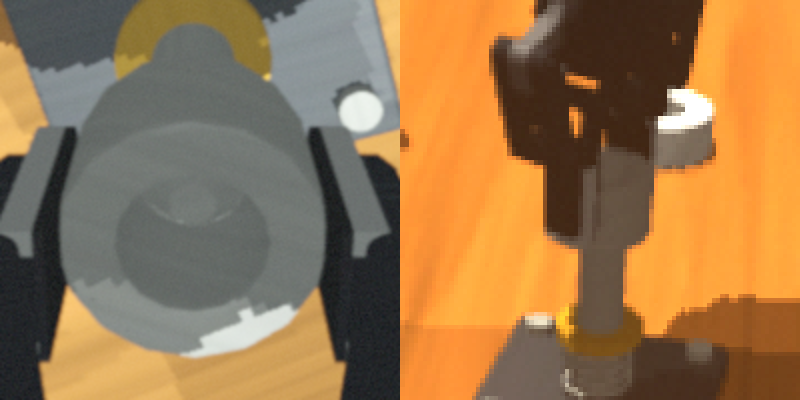

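The tip is inside the bore and centred (at (193,205) in a bore centred at 193), with no side load. I'll continue down to just above home.

Call:
send_rows --pt "0.2 0 0 0.01 0 0 0" --pt "0.2 0 0 0.02 0 0 0" --pt "0.2 0 0 0.03 0 0 0" --pt "0.2 0 0 0.038 0 0 0" --pt "0.2 0 0 0.042 0 0 0" --pt "0.2 0 0 0.042 0 0 0" --pt "0.2 0 0 0.042 0 0 0"

```text
time: 7.4
tcp_pos: [578.5, 11.1, 52.8]
eef_rot: [-0.705, -3.059, 0.002]
contact_force: [-1.6, -0.1, -2.8]
opening: 0.491
```

Call:
send_rows --pt "0.2 0 0 0.001 0 0 0" --pt "0.2 0 0 0.002 0 0 0" --pt "0.2 0 0 0.002 0 0 0"

```text
time: 7.78
tcp_pos: [578.5, 11.1, 50.9]
eef_rot: [-0.705, -3.059, 0.002]
contact_force: [-1.4, 0.3, -0.4]
opening: 0.487
```

```bash
cat > chk.py <<'E'
from h import *
import sys
t=sys.argv[1]
w=grab('wrist',t); s=observe(); print(s['time'],s['tcp_pos'].round(1) if hasattr(s['tcp_pos'],'round') else s['tcp_pos'],np.round(s['contact_force'],1),np.round(s['ft_torque'],2),s['opening'])
g=grab('side',t); 
a=cv2.resize(w['image'][240:440,220:420],(400,400)); x=np.clip(g['image'][210:300,298:388].astype(float)*1.8,0,255).astype(np.uint8)
cv2.imwrite(f'pics/z{t}.png',np.hstack([a,cv2.resize(x,(400,400),interpolation=cv2.INTER_NEAREST)]))
E
python3 chk.py 7
```

```text
7.825 [578.5  11.1  50.9] [-1.   0.3 -1.2] [ 0.13  0.26 -0.02] 0.48978345997832545
```

View pics/z7.png

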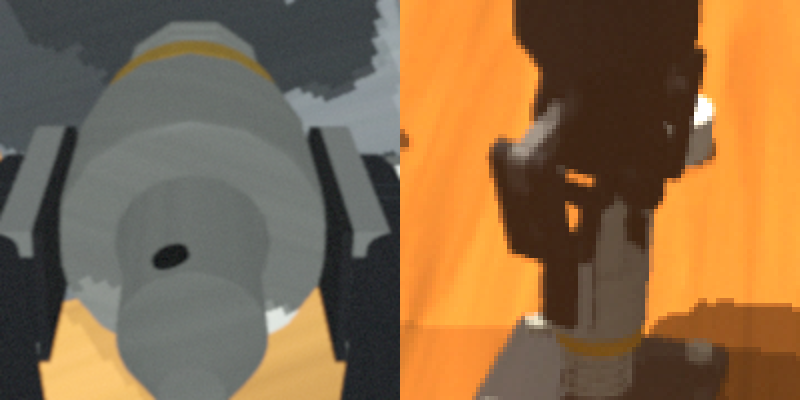

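The post comes through the bore, its hole a black spot at (170,257), and the seat is just below the spacer. I'll continue in small steps until the reading shows contact.

Call:
send_rows --pt "0.2 0 0 0.001 0 0 0" --pt "0.2 0 0 0.0015 0 0 0" --pt "0.2 0 0 0.0015 0 0 0"

```text
time: 8.25
tcp_pos: [578.5, 11.1, 49.3]
eef_rot: [-0.705, -3.059, 0.002]
contact_force: [-1.4, 0.4, -2.2]
opening: 0.489
```

Call:
send_rows --pt "0.2 0 0 0.001 0 0 0" --pt "0.2 0 0 0.0015 0 0 0" --pt "0.2 0 0 0.0015 0 0 0"

```text
time: 8.62
tcp_pos: [578.6, 11.1, 48.3]
eef_rot: [-0.705, -3.059, 0.002]
contact_force: [-3.7, 0.1, 4.5]
opening: 0.491
```

Contact (+4.5 N): the spacer is on the seat. Release and look.

Call:
send_rows --pt "0.55 0 0 0 0 0 0" --pt "0.65 0 0 0 0 0 0" --pt "0.8 0 0 0 0 0 0" --pt "0.9 0 0 0 0 0 0" --pt "0.9 0 0 0 0 0 0" --pt "0.9 0 0 0 0 0 0"

```text
time: 9.38
tcp_pos: [578.6, 11.2, 48.3]
eef_rot: [-0.705, -3.059, 0.002]
contact_force: [0.1, 0.3, -0.4]
opening: 0.901
```

```bash
python3 chk.py 8
```

```text
9.425 [578.6  11.1  48.3] [-0.3 -0.9  0.1] [-0.02 -0.03 -0.02] 0.9002703573427885
```

View pics/z8.png

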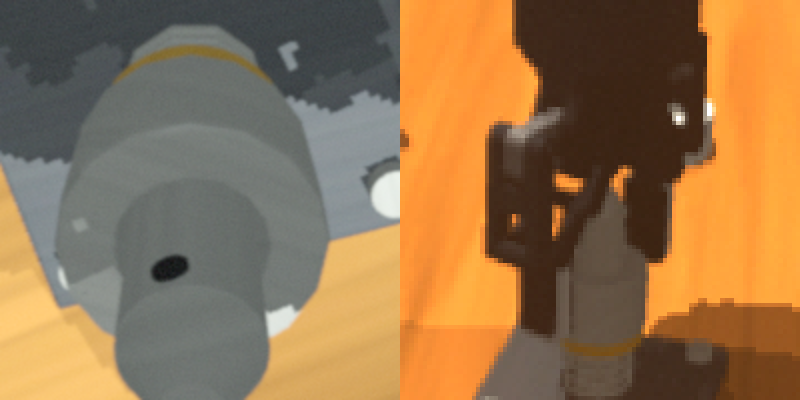

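The jaws are clear, forces read zero, and the spacer sits flat on the brass seat. I'll go up, then across to the collar with a 16° turn so the jaw line runs along the plate's y.

Call:
send_rows --pt "0.95 0 0 -0.03 0 0 0" --pt "1 0 0 -0.08 0 0 0" --pt "1 0 0 -0.122 0 0 0" --pt "1 0 0 -0.122 0 0 0" --pt "1 -0.102 -0.245 -0.122 0 0 -8" --pt "1 -0.102 -0.245 -0.122 0 0 -16" --pt "1 -0.102 -0.245 -0.122 0 0 -16" --pt "1 -0.102 -0.245 -0.122 0 0 -16" --pt "1 -0.102 -0.245 -0.122 0 0 -16" --pt "1 -0.102 -0.245 -0.122 0 0 -16" --pt "1 -0.102 -0.245 -0.122 0 0 -16"

```text
time: 10.85
tcp_pos: [563.0, -251.9, 169.8]
eef_rot: [-0.27, -3.126, -0.001]
contact_force: [-1.1, -0.0, 0.9]
opening: 0.999
```

Run:
```python
from h import *
w=grab('wrist','9'); g=grab('side','9'); s=observe(); print(s['time'],s['tcp_pos'],s['joints'],s['eef_rot'],s['contact_force'],s['opening'])
M=R.from_rotvec(s['eef_rot']).as_matrix(); print(M.round(2)); print(proj(w,[562.4,-254,26]))
c,r,n=face(w,(320,225),60,140,26); print(c,r, M.T@(np.r_[c,26]-s['tcp_pos']))
x=np.clip(g['image'][210:300,298:388].astype(float)*1.8,0,255).astype(np.uint8)
cv2.imwrite('pics/z9.png',np.hstack([cv2.resize(w['image'],(533,400)),cv2.resize(x,(267,400))]))
```

```text
10.95 [ 563.36989039 -251.77644614  170.20538333] [-0.52432602  0.30138569 -0.12505376  1.14728528 -0.00142    -0.35283816] [-2.68760605e-01 -3.12680918e+00  6.59655703e-05] [-0.15013384  0.46602411  0.02279124] 0.9993053419043934
[[-0.99  0.17 -0.  ]
 [ 0.17  0.99  0.  ]
 [ 0.   -0.   -1.  ]]
[[311.71509274 225.46926091]]
[ 561.75122192 -253.52249432] 27.25818214972842 [  0.82992502  -1.95042906 144.20946018]
```

View pics/z9.png

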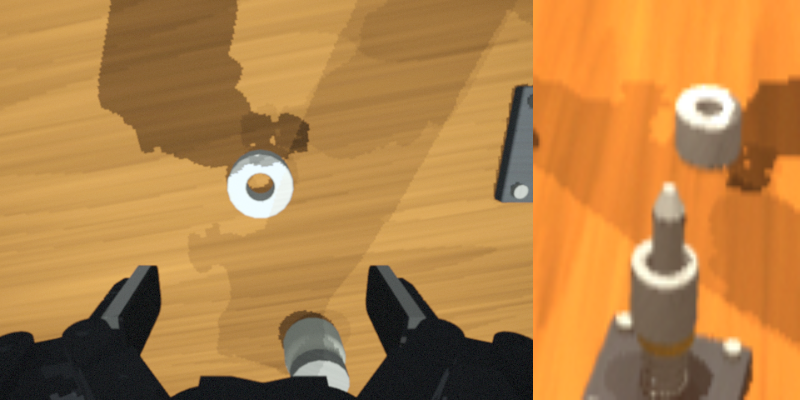

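The side crop shows the spacer home on the seat with the post protruding. The wrist view shows the collar around (312,222) full-scale, and the jar is near the bottom edge but far below the fingers' path. Descend on the collar.

Call:
send_rows --pt "1 0.001 -0.002 0.05 0 0 0" --pt "1 0.001 -0.002 0.1 0 0 0" --pt "1 0.001 -0.002 0.14 0 0 0" --pt "1 0.001 -0.002 0.16 0 0 0" --pt "1 0.001 -0.002 0.168 0 0 0" --pt "1 0.001 -0.002 0.168 0 0 0" --pt "1 0.001 -0.002 0.168 0 0 0"

```text
time: 11.82
tcp_pos: [562.7, -253.9, 3.7]
eef_rot: [-0.268, -3.129, 0.002]
contact_force: [-0.3, 0.2, -0.4]
opening: 1.001
```

Call:
send_rows --pt "0.75 0 0 0 0 0 0" --pt "0.65 0 0 0 0 0 0" --pt "0.5 0 0 0 0 0 0" --pt "0.35 0 0 0 0 0 0" --pt "0.35 0 0 0 0 0 0" --pt "0.35 0 0 0 0 0 0" --pt "0.35 0 0 0 0 0 0"

```text
time: 12.7
tcp_pos: [563.8, -254.5, 5.5]
eef_rot: [0.268, 3.129, -0.003]
contact_force: [-1.3, 1.0, 6.6]
opening: 0.631
```

```bash
python3 chk.py 10
```

```text
12.75 [ 563.8 -254.5    5.5] [-1.4  1.   7.1] [ 0.15  0.24 -0.07] 0.6346612940346927
```

View pics/wrist_10.png

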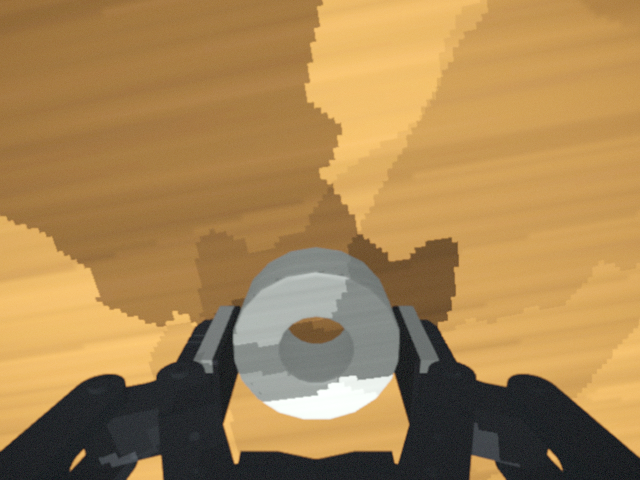

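The collar is gripped squarely (face centre ~(316,346)). Lift and compute the transfer.

Call:
send_rows --pt "0.35 0 0 -0.02 0 0 0" --pt "0.35 0 0 -0.06 0 0 0" --pt "0.35 0 0 -0.11 0 0 0" --pt "0.35 0 0 -0.15 0 0 0" --pt "0.35 0 0 -0.165 0 0 0" --pt "0.35 0 0 -0.165 0 0 0"

```text
time: 13.55
tcp_pos: [563.9, -254.4, 170.9]
eef_rot: [0.269, 3.127, -0.004]
contact_force: [-0.1, -0.4, -1.8]
opening: 0.631
```

Run:
```python
from h import *
w=grab('wrist','11'); s=observe(); print(s['time'],s['tcp_pos'],s['contact_force'],s['opening'])
M=R.from_rotvec(s['eef_rot']).as_matrix()
im=w['image'];x=im[240:440,220:420]; cv2.imwrite('pics/z11.png',cv2.resize(x,(600,600)))
o=M.T@(onz(w,(316,346.5),s['tcp_pos'][2]+20.5)-s['tcp_pos']); print('ring',o)
tgt=np.array([575.7,12.6,s['tcp_pos'][2]])-M@[o[0],o[1],0]
print('shift',M.T@(tgt-s['tcp_pos']))
```

```text
13.6 [ 562.92053116 -253.82239237  169.30103444] [-0.22463938 -0.2562856  -1.94396762] 0.6343540279343706
ring [  1.50020185   0.32695565 -20.50060603]
shift [ 31.32185739 264.37430504  -0.40124254]
```

View pics/z11.png

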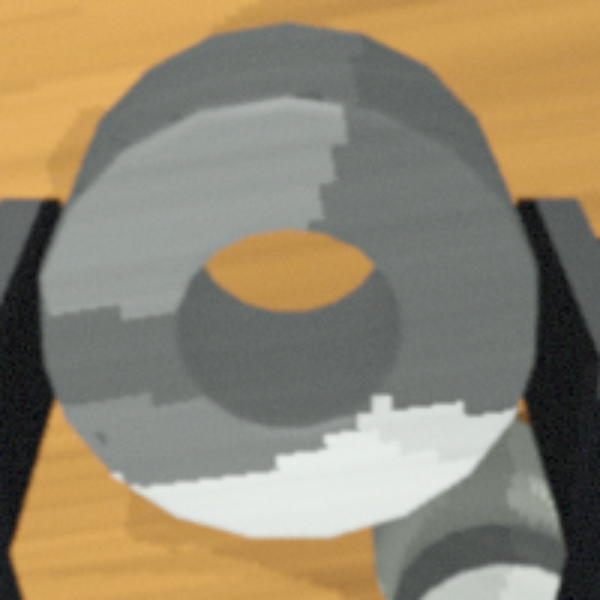

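The collar hangs level, its face centre at (316,346). Move above the post.

Call:
send_rows --pt "0.35 0.031 0.264 0 0 0 0" --pt "0.35 0.031 0.264 0 0 0 0" --pt "0.35 0.031 0.264 0 0 0 0" --pt "0.35 0.031 0.264 0 0 0 0" --pt "0.35 0.031 0.264 0 0 0 0" --pt "0.35 0.031 0.264 0.02 0 0 0" --pt "0.35 0.031 0.264 0.044 0 0 0" --pt "0.35 0.031 0.264 0.044 0 0 0" --pt "0.35 0.031 0.264 0.044 0 0 0"

```text
time: 14.72
tcp_pos: [577.1, 11.0, 124.4]
eef_rot: [-0.27, -3.129, 0.003]
contact_force: [0.3, -0.4, -2.5]
opening: 0.63
```

```bash
python3 chk.py 12
python3 - <<'E'
from h import *
s=observe();M=R.from_rotvec(s['eef_rot']).as_matrix();print(s['tcp_pos']+M@[1.5,.33,0],s['eef_rot'])
E
```

```text
14.775 [577.7  11.  125.2] [ 0.2  0.9 -0.4] [-0.06 -0.04 -0.06] 0.631573801221201
[576.64282176  11.61869329 125.60237987] [ 2.69629882e-01  3.12879990e+00 -2.52058904e-03]
```

View pics/z12.png

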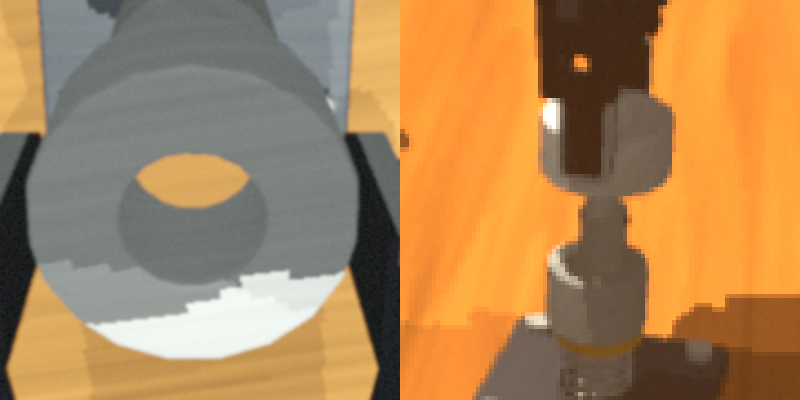

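Side crop: collar centre ~606 against the post at ~604 (under 1 mm). Wrist crop: post and ring are both at column ~192. Lowering over the tip.

Call:
send_rows --pt "0.35 0 0 0.008 0 0 0" --pt "0.35 0 0 0.015 0 0 0" --pt "0.35 0 0 0.022 0 0 0" --pt "0.35 0 0 0.028 0 0 0" --pt "0.35 0 0 0.028 0 0 0"

```text
time: 15.45
tcp_pos: [577.4, 11.1, 96.8]
eef_rot: [-0.269, -3.13, 0.002]
contact_force: [-0.7, -0.1, -1.7]
opening: 0.631
```

```bash
python3 chk.py 13
```

```text
15.5 [577.8  11.1  97.2] [ 0.8 -0.1 -1.5] [ 0.02 -0.05  0.04] 0.6303244830028365
```

View pics/z13.png

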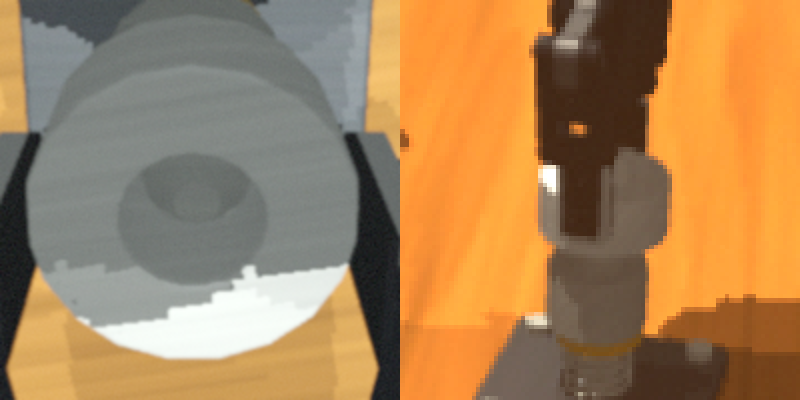

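The tip is centred in the collar's bore at (196,200), with no side load. I'll continue to about 2 mm above the spacer, then make contact in small steps.

Call:
send_rows --pt "0.35 0 0 0.006 0 0 0" --pt "0.35 0 0 0.011 0 0 0" --pt "0.35 0 0 0.014 0 0 0" --pt "0.35 0 0 0.014 0 0 0" --pt "0.35 0 0 0.014 0 0 0"

```text
time: 16.18
tcp_pos: [578.2, 11.0, 83.6]
eef_rot: [0.27, 3.129, -0.002]
contact_force: [-0.2, 0.0, -1.8]
opening: 0.633
```

Call:
send_rows --pt "0.35 0 0 0.001 0 0 0" --pt "0.35 0 0 0.002 0 0 0" --pt "0.35 0 0 0.002 0 0 0"

```text
time: 16.55
tcp_pos: [578.2, 11.0, 81.6]
eef_rot: [0.269, 3.129, -0.002]
contact_force: [0.1, -0.5, -1.4]
opening: 0.63
```

Call:
send_rows --pt "0.35 0 0 0.001 0 0 0" --pt "0.35 0 0 0.0015 0 0 0" --pt "0.35 0 0 0.0015 0 0 0"

```text
time: 16.92
tcp_pos: [578.3, 11.0, 80.5]
eef_rot: [0.27, 3.128, -0.003]
contact_force: [-1.0, 0.3, 1.5]
opening: 0.63
```

Light contact (+1.5 N, about 3 N resting on the spacer): the collar is down. Release, rise, and look.

Call:
send_rows --pt "0.7 0 0 0 0 0 0" --pt "0.8 0 0 0 0 0 0" --pt "0.95 0 0 0 0 0 0" --pt "1 0 0 0 0 0 0" --pt "1 0 0 0 0 0 0" --pt "1 0 0 -0.03 0 0 0" --pt "1 0 0 -0.055 0 0 0" --pt "0.7 0 0 -0.055 0 0 0" --pt "0.4 0 0 -0.055 0 0 0" --pt "0.4 0 0 -0.055 0 0 0" --pt "0.4 0 0 -0.055 0 0 0"

```text
time: 18.3
tcp_pos: [577.4, 11.2, 134.3]
eef_rot: [-0.27, -3.129, 0.003]
contact_force: [-0.2, -0.6, 0.8]
opening: 0.403
```

```bash
python3 chk.py 14;  python3 - <<'E'
from h import *
s=observe();print(s['tcp_pos'],s['eef_rot'])
E
```

```text
18.35 [577.6  11.1 134.5] [-0.2 -0.3  0.2] [ 0.01 -0.02  0.04] 0.39910562189297794
[577.76210396  11.10417405 134.73213411] [ 2.69602486e-01  3.12979637e+00 -2.58427518e-03]
```

View pics/z14.png

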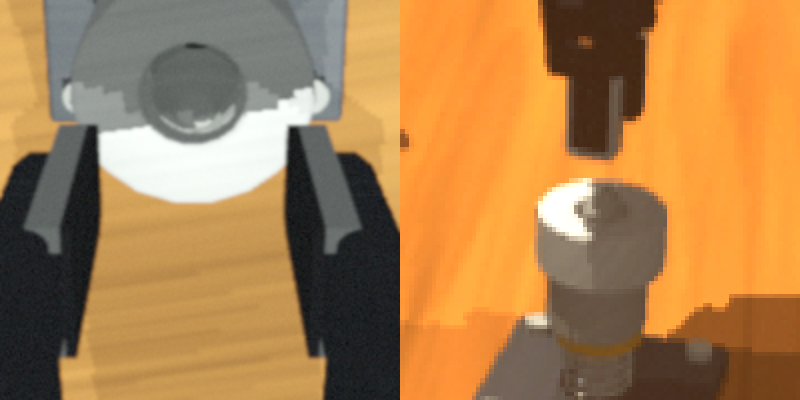

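View pics/wrist_14.png

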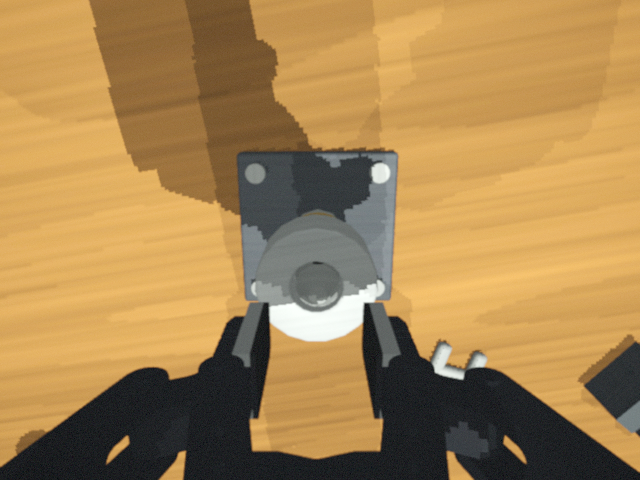

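Both rings are seated, the plate is square with the jaws, and the hole lies along tool x. The fingers have a ~34 mm gap, straddling the post over the collar's face. Descend to just above the collar, then press.

Call:
send_rows --pt "0.4 0.001 0 0.012 0 0 0" --pt "0.4 0.001 0 0.022 0 0 0" --pt "0.4 0.001 0 0.028 0 0 0" --pt "0.4 0.001 0 0.028 0 0 0" --pt "0.4 0.001 0 0.028 0 0 0"

```text
time: 19.02
tcp_pos: [577.1, 11.2, 106.9]
eef_rot: [0.27, 3.129, -0.003]
contact_force: [-0.5, -0.7, 0.6]
opening: 0.399
```

```bash
python3 chk.py 15
```

```text
19.075 [577.2  11.2 107.1] [-0.1  0.3 -0.3] [-0.02 -0.02 -0.02] 0.3997275756890861
```

View pics/z15.png

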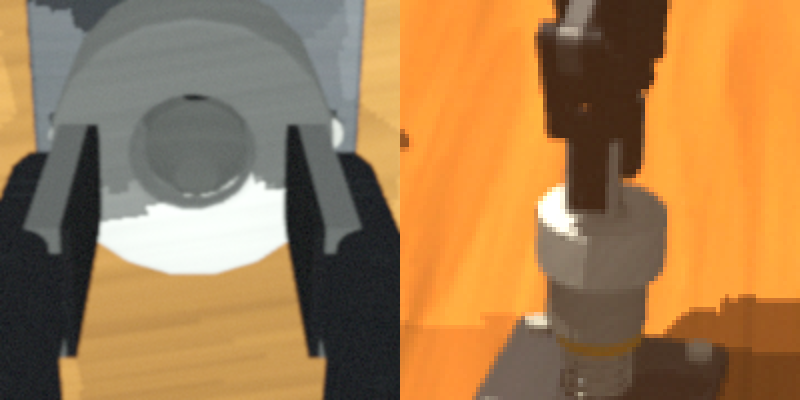

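The fingers are centred either side of the post, just above the collar face. Go down slowly to find contact.

Call:
send_rows --pt "0.4 0 0 0.002 0 0 0" --pt "0.4 0 0 0.004 0 0 0" --pt "0.4 0 0 0.006 0 0 0" --pt "0.4 0 0 0.007 0 0 0" --pt "0.4 0 0 0.007 0 0 0"

```text
time: 19.75
tcp_pos: [577.2, 11.2, 100.3]
eef_rot: [0.269, 3.129, -0.003]
contact_force: [-0.7, -0.1, 0.7]
opening: 0.399
```

Call:
send_rows --pt "0.4 0 0 0.001 0 0 0" --pt "0.4 0 0 0.002 0 0 0" --pt "0.4 0 0 0.003 0 0 0" --pt "0.4 0 0 0.003 0 0 0"

```text
time: 20.25
tcp_pos: [577.3, 11.2, 97.5]
eef_rot: [0.269, 3.129, -0.002]
contact_force: [-1.7, 0.8, 4.1]
opening: 0.399
```

Call:
send_rows --pt "0.4 0 0 0.002 0 0 0" --pt "0.4 0 0 0.004 0 0 0" --pt "0.4 0 0 0.005 0 0 0" --pt "0.4 0 0 0.005 0 0 0" --pt "0.4 0 0 0.005 0 0 0"

```text
time: 20.88
tcp_pos: [577.4, 11.2, 93.1]
eef_rot: [0.269, 3.128, -0.002]
contact_force: [-2.6, 0.5, 6.6]
opening: 0.398
```

Call:
send_rows --pt "0.4 0 0 0.001 0 0 0" --pt "0.4 0 0 0.003 0 0 0" --pt "0.4 0 0 0.004 0 0 0" --pt "0.4 0 0 0.004 0 0 0" --pt "0.4 0 0 0.004 0 0 0"

```text
time: 21.5
tcp_pos: [577.5, 11.2, 90.3]
eef_rot: [0.269, 3.128, -0.003]
contact_force: [-3.5, 0.5, 10.4]
opening: 0.398
```

```bash
python3 chk.py 16
```

```text
21.55 [577.4  11.3  90.3] [-4.1  0.4 10.1] [0.07 0.84 0.03] 0.3989349688120487
```

View pics/z16.png

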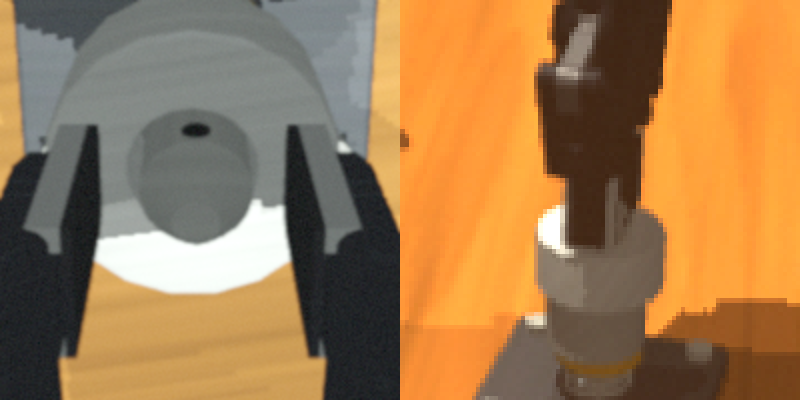

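Pressed ~8 mm, and the black cross hole is now visible above the collar at (195,130). The reading is 10.3 N with a −4 N side component, so I'll ease the tool about 1 mm along tool x while adding the last bit of push.

Call:
send_rows --pt "0.4 0.001 0 0.001 0 0 0" --pt "0.4 0.001 0 0.002 0 0 0" --pt "0.4 0.001 0 0.003 0 0 0" --pt "0.4 0.001 0 0.003 0 0 0" --pt "0.4 0.001 0 0.003 0 0 0" --pt "0.4 0.001 0 0.003 0 0 0"

```text
time: 22.35
tcp_pos: [577.4, 11.2, 89.0]
eef_rot: [0.269, 3.126, -0.003]
contact_force: [-2.9, -0.9, 11.7]
opening: 0.4
```

```bash
python3 chk.py 17
```

```text
22.4 [577.4  11.2  89. ] [-3.1  0.  10.1] [0.08 0.69 0.09] 0.40363834785533326
```

View pics/z17.png

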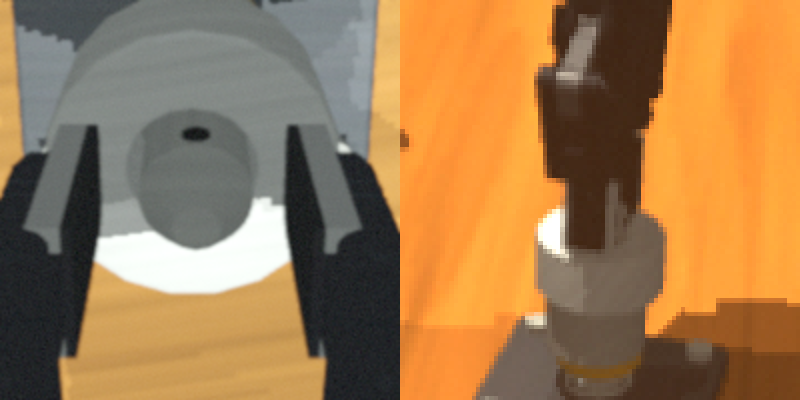

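The hole is well clear of the collar face, at (195,134). I'll average several force readings to settle the push.

```bash
cat > avg.py <<'E'
from h import *
L=[];P=[]
for i in range(12):
    cams.grab_frame('side'); s=observe(); L.append(s['contact_force']);P.append(s['tcp_pos'])
print(s['time'],np.mean(L,0).round(2),np.std(L,0).round(2),np.mean(P,0).round(2),s['qd'])
E
python3 avg.py
```

```text
23.05 [-2.84  0.28 10.71] [0.37 0.33 0.65] [577.39  11.25  88.97] [-0.00066487  0.00050856  0.00174933  0.00029321 -0.00010169 -0.0008778 ]
```

Mean push is 10.7 N, with 2.8 N sideways. One more correction should take it to 12 N and cut the side load.

Call:
send_rows --pt "0.4 0.001 0 0.001 0 0 0" --pt "0.4 0.002 0 0.002 0 0 0" --pt "0.4 0.0025 0 0.003 0 0 0" --pt "0.4 0.0025 0 0.0035 0 0 0" --pt "0.4 0.0025 0 0.0035 0 0 0" --pt "0.4 0.0025 0 0.0035 0 0 0" --pt "0.4 0.0025 0 0.0035 0 0 0"

```text
time: 23.92
tcp_pos: [577.3, 11.3, 87.8]
eef_rot: [0.269, 3.121, -0.004]
contact_force: [-0.3, -0.1, 10.6]
opening: 0.405
```

```bash
python3 avg.py; python3 chk.py 18
```

```text
24.525 [-1.28 -0.27 11.5 ] [0.55 0.42 0.39] [577.28  11.27  87.84] [ 1.24548717e-03 -2.09275186e-04  5.60009800e-04 -7.88766936e-05
 -6.02611890e-05  1.99137693e-03]
24.575 [577.3  11.3  87.9] [-1.3 -0.2 12.2] [0.03 0.34 0.03] 0.402773853885251
```

View pics/z18.png

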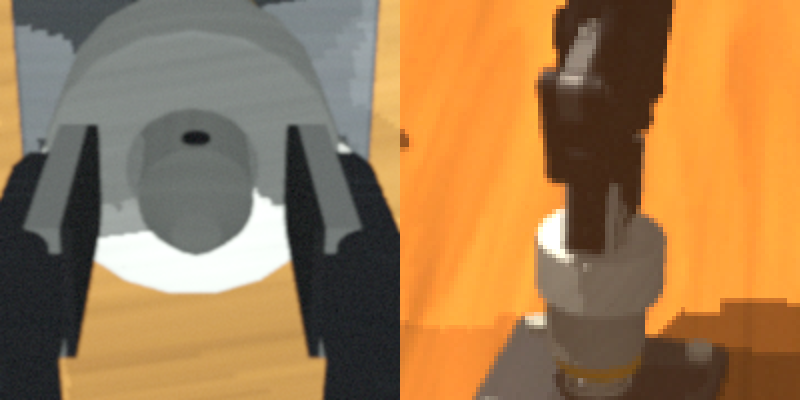

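The push averages 11.5 N with about 1.3 N sideways, and the hole is fully clear at (195,138). A last check on the bystanders, then I'll hand in.

Run:
```python
from h import *
a=pickle.load(open('pics/top_0.pkl','rb'))['image']; b=grab('top','19')['image']
d=cv2.absdiff(a,b).max(2)
for n,(x,y,w,h) in dict(wrench=(262,118,64,98),jar=(428,150,42,46),vee=(184,156,46,48)).items(): print(n,(d[y:y+h,x:x+w]>40).mean().round(3))
s=observe(); print(s['time'],s['contact_force'],s['tcp_pos'])
```

```text
wrench 0.038
jar 0.0
vee 0.0
24.675 [-1.57048728 -0.07369841 11.47786947] [577.3021908   11.2872866   87.85622078]
```

View pics/top_19.png

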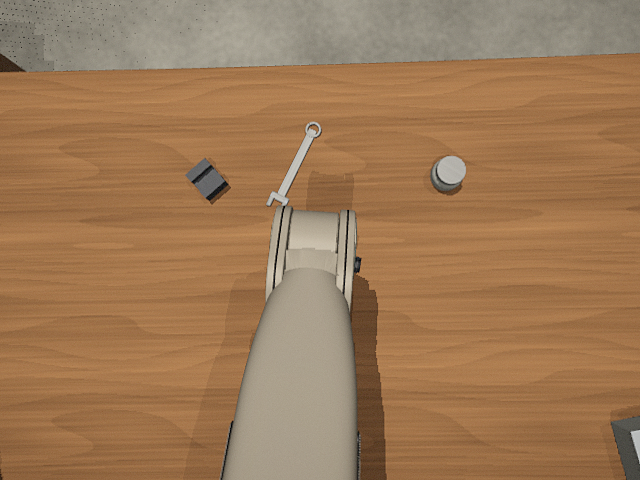

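The wrench at (295,165), jar at (449,173) and vee block at (207,180) are all where they began; the arm only hides the wrench's lower end.

```bash
python3 -c "
from workcell import finish_job
print(finish_job())"
```

```text
the job is handed in; nothing more can be done
None
```

I threaded the spacer onto the sprung seat and then the collar on top of it. Each was lowered in the grip until the force reading showed contact, then released. The arm is still pressing the collar down, with the open fingertips either side of the post and clear of the pin's path. I handed the job in at about 24.7 s.

Last checks:
- **Push:** averaged 11.5 N, slightly under the 12 N asked, and readings vary by about 0.4 N. About 1.3–1.6 N of side load remained after I reduced it from 4 N.
- **Spring travel:** about 10–11 mm by tool height, or about 11.6 mm by force if the rings' weight counts. Both are past the 6.5 mm needed and well short of the 26 mm stop.
- **Cross hole:** fully visible above the collar in the wrist camera.
- **Bystanders:** the jar and vee block look unchanged from the start. So does the wrench, apart from its lower end, which the arm hides in the last top picture.
- **Disagreement:** the wrist and top cameras differed by about 2 mm, so I aligned both rings by the wrist view and cross-checked with the side view.

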